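Slide the top-heavy parts crate home into its docking bay

TASK

Push the tall wooden parts crate across the desk into the low steel docking bay beside the marking machine, until its skid board is fully home against the bay's end stop and square with it. Push only on the low skid board at the crate's foot so that it slides without tipping, and bring it gently against the stop without ramming it; keep the fingers off the tall box above, never lift or grasp the crate, and leave everything else on the desk where it is.

Things in the scene. Friction and masses are not known exactly. Their poses are not given: they have to be found in the camera images.
- crate: Top-heavy wooden crate, 0.8 to 0.95 kg, loose. It stands on a skid board 92x92 mm, 22 mm high, with upright sides. Origin: centre of the skid's underside, z up; +x points to the end that enters the bay; the near end (-x) is pushed. 31 mm of the skid's top is bare at the near end, then the tall box begins. Friction on the desk about 0.5 to 0.7; pushed higher than about 45 mm it may tip forwards.
- crate_box: The tall closed box fixed on the skid: 58 mm (x) by 74 mm (y), 140 mm high, with a bar handle on its lid reaching 161 mm above its underside. Origin: centre of its underside, 22 mm above the desk and 14 mm towards the crate's +x from the crate's origin; axes as the crate's. Fingers must not press on it.
- bay: Docking bay of steel bars 22 mm high, fixed on the desk, open to the robot. Press no harder than 35 N on it. Origin: on the desk, where the crate's origin lies when fully home; +x points into the bay. End stop face at x = +46 mm. Side rails from x = +46 to -11 mm, inner faces at y = +-52 mm (6 mm beside the skid), then flared out to a mouth of y = +-62 mm at x = -35 mm: the docked skid's near edge stands 11 mm out.
- bush_front: Bystander, to be left alone: low turned steel bush, 34 mm across and 20 mm high, standing near the desk's front edge to the right of the crate. Origin: centre of its underside.
- ring: Bystander, to be left alone: finished steel ring, 30 mm across and 12 mm high, lying near the desk's front edge to the left of the crate. Origin: centre of its underside.
- pen: Bystander, to be left alone: felt pen, 135 mm long, lying along y near the front edge. Origin: centre of its underside.
- swarf_brush: Bystander, to be left alone: swarf brush, 218 mm long, lying along y at the front edge before the marking machine. Origin: centre of its underside.
- case: Bystander, to be left alone: flat plastic case, 52x85x22 mm, on the desk to the right. Origin: centre of its underside.
- oiler: Bystander, to be left alone: oil squeeze bottle, 49 mm across and 176 mm high, standing far right. Origin: centre of its underside.
- key: Bystander, to be left alone: hex key, 78 mm long, lying far left near the front edge. Origin: centre of its underside.

How it is judged:
At the end, for the whole second after the job is handed in: The crate stands upright on the desk in the bay, at rest: its skid within 8 mm of the end stop, within 10 mm of the bay's middle line, and square with the bay to 0.10 rad (x of crate in the frame of bay between -0.008 and 0.006 m and y of crate in the frame of bay between -0.01 and 0.01 m and angle between the x axis of crate and the x axis of bay, either way round below 0.1 rad and angle between crate's own z axis and vertical below 0.05 rad and height (world z) of crate below 0.006 m and linear speed of crate below 0.01 m/s); the robot touches nothing.
It fails at once if the crate is rammed against the bay with over 35 N (contact force between crate and bay above 35 N).
It fails at once if the crate tips (leans more than 0.14 rad) (angle between crate's own z axis and vertical above 0.14 rad).
It fails at once if the crate is lifted off the desk (height (world z) of crate above 0.01 m).
It fails at once if the fingers press on the tall box above the skid (contact force between the fingers and crate_box above 1 N).
It fails at once if another thing on the desk is moved by more than 20 mm (distance of any of bush_front, ring, pen, swarf_brush, case, oiler, key from where it was at the start of the episode above 0.02 m).
It also fails if it takes over 35 s, if anything falls off the work surface, if the arm or the gripper's body presses on something with over 40 N, if the wrist force passes 120 N, or if a joint passes its speed limit or range.

ROBOT

A 6-joint arm with a two-finger parallel gripper is mounted at the origin on a cart in front of the work surface, level with it; the furniture and walls round the work are solid. World frame = base frame: x ahead of the robot, y to its left, z up, the work surface at z = 0. Lengths are in m, angles in rad, forces in N, time in s.
With the tool pointing down it reaches from about 0.275 to 0.875 m from the base axis. Payload 12.5 kg.
Tool frame: the origin (TCP) lies midway between the tips of the shut fingers; the grasp point (between the pads) lies r.pinch_z behind it (r.pinch_z is the distance from the TCP to the grasp point, in m); x points along the fingers, y is the direction in which the jaws open and shut, and the axes are right-handed (so a half turn about x gives the same grasp; the last joint's range is limited). The gripper opens to 85 mm and grips with 20 to 120 N. Pads are 22 mm wide; open, the fingers measure 114 mm over their backs; the gripper's body (76 mm by 85 mm) begins 54 mm behind the grasp point. The pads swing forward as they close: fully open they stand 13 mm farther back than shut.
Start: joints at [-1.201, 0.351, 1.652, -0, 1.139, -0.085], TCP at [0.242, -0.494, 0.231] pointing down, gripper open.
Joint ranges: [-2.75, 2.75], [-0.79, 2.1], [0.01, 2.65], [-1.57, 4.71], [0.07, 3.14], [-2.87, 2.87]. Speed limits (rad/s): [2.22, 2.22, 2.79, 3.14, 3.14, 3.14].

INTERFACE

Orientations are given as a 3x3 rotation matrix whose columns are the frame's x, y, z axes.
In Python, from bench import r, imaging gives the robot as it stands. The module is installed in compiled form; this text tells all that it offers.
- The arm moves only by the tool jog_arm, never from a script. Its argument "series" is a list of rows, each a list of 7 numbers: the shift along the tool's x, y, z in units of 25 mm (1.0 is 25 mm), then the turn, a rotation vector about the tool's x, y, z in units of 5 degrees (1.0 is 5 degrees), then the opening, from -1 (shut) to 1 (fully open), so that 0 is half open. In form: [[dx, dy, dz, wx, wy, wz, fingers], ...]. A call has 1 to 12 rows; each row shifts and turns the commanded pose from where the row before left it, along the tool's axes as they then stand; what a row does not reach is not made up. A row lasts 1/12 s, in which the tool goes at most 41.7 mm and 7.16 degrees, less where a joint would pass 70% of its speed; a pose out of reach is approached as far as the arm can. A call is refused whole if a number of a shift passes 1 or a number of a turn 1, either way. A call with a gripper value outside its range is refused whole. The fingers move at their own pace and stop on an object; "force" is the grip in N (left out, the last holds). Time passes only in rows, so rows that do not move let the fingers close. It gives the time, the measured TCP pose, the force and the opening at its end, in the units of the state.
- r.observe(): the state, without advancing time (a new reading comes with each control period).
- imaging.grab_frame(name): name is "scene" or "top" or "wrist"; returns a dict with "img" (480x640x3 uint8, red, green, blue), "range_z" (480x640 float32, m along the optical axis (not along the pixel's ray), 0 where there is no reading), "mtx" (3x3 intrinsics, pixels), "eye" and "orientation" of the camera in the world. Camera axes: x right, y up, looking along -z (the intrinsics and any distortion apply to the point x, -y, -z); pixel columns grow to the right and rows downward; lengths in m; the calibration is good to about 2 mm. The wrist camera is an equidistant fisheye: a pixel r from the principal point sees the ray r / f radians off the axis. A picture is of the moment at which its call begins.
- r.close_job(): hands the job in, once; it reports no verdict.
The state is a dict: "time_s": time; "qpos": joint angles; "qd": joint speeds; "tau": joint torques, N m; "tool_pos": TCP position; "ee_rot": TCP orientation; "force": force on the tool from outside, world axes, zero at the start; "torque": the same for the moment, N m; "gripper_width": finger opening in m.
Only numpy, scipy, OpenCV 4.12 (cv2) and the standard library are available. Lean on these libraries where they do the work, as an engineer would, in place of code of your own. Each camera call takes 0.05 s, during which the arm holds its last target.

## Working session

There is one attempt and no reset: what is moved stays moved. The work goes in short steps, Python scripts to look and compute and a tool call to move; the robot and the scene stay as the last step left them, time stands still between calls to the robot, and variables do not carry over. Pictures are saved under pics/ and viewed, and the job is handed in when it is done.

Besides the shell and the picture viewer there is one more tool, called after "Request:" as name(argument=value, ...), one argument or row to a line, values as JSON. jog_arm: Moves the arm, as the interface text tells. Its arguments: {"type":"object","properties":{"series":{"type":"array","items":{"type":"array","items":{"type":"number"}}},"force":{"type":"number"}},"required":["series"]}

```bash
mkdir -p pics; python3 - <<'E'
from bench import r, imaging
import cv2,numpy as np
s=r.observe(); print({k:np.round(v,3).tolist() if not isinstance(v,float) else v for k,v in s.items()}, r.pinch_z)
for n in("scene","top"):
    f=imaging.grab_frame(n); cv2.imwrite(f"pics/{n}0.png",f["img"][:,:,::-1]); np.savez(f"{n}0.npz",**f)
    print(n,f["mtx"].tolist(),f["eye"],f["orientation"])
E
```

```text
{'time_s': 0.0, 'qpos': [-1.201, 0.351, 1.652, -0.0, 1.139, -0.085], 'qd': [0.002, -0.001, 0.002, 0.0, -0.0, 0.0], 'tau': [-0.001, -50.611, -29.14, -0.0, 0.005, -0.0], 'tool_pos': [0.241, -0.494, 0.231], 'ee_rot': [[-0.0, 0.439, -0.898], [0.001, -0.898, -0.439], [-1.0, -0.001, -0.0]], 'force': [0.154, 0.278, -0.178], 'torque': [0.041, 0.005, -0.053], 'gripper_width': 0.08560306561997703} 0.0187
scene [[512.0635643300392, 0.0, 321.723388053713], [0.0, 512.0635643300392, 237.45714712389508], [0.0, 0.0, 1.0]] [-0.77914243 -1.0635687   0.80410256] [[ 0.6492811   0.31582207 -0.69187461]
 [-0.7603612   0.24936204 -0.59972446]
 [-0.01687896  0.91546436  0.4020449 ]]
top [[624.5072424269777, 0.0, 317.28526097391386], [0.0, 624.5072424269777, 238.27814705530156], [0.0, 0.0, 1.0]] [0.33671077 0.09118217 1.97227088] [[-0.0171741   0.99511656 -0.0972012 ]
 [-0.99975814 -0.0157555   0.01534337]
 [ 0.01373698  0.0974412   0.99514648]]
```

View pics/scene0.png

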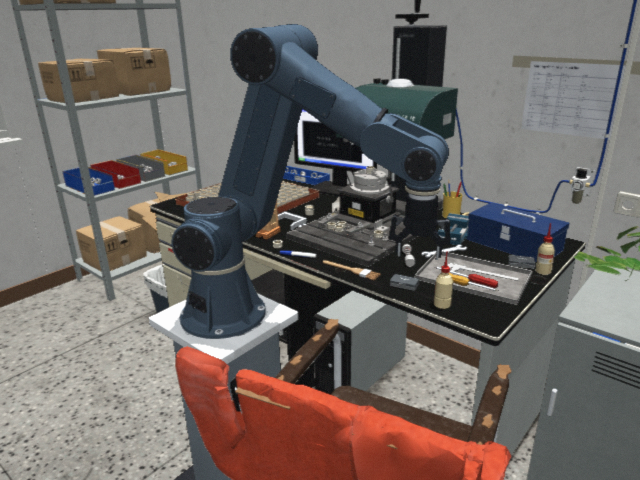

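View pics/top0.png

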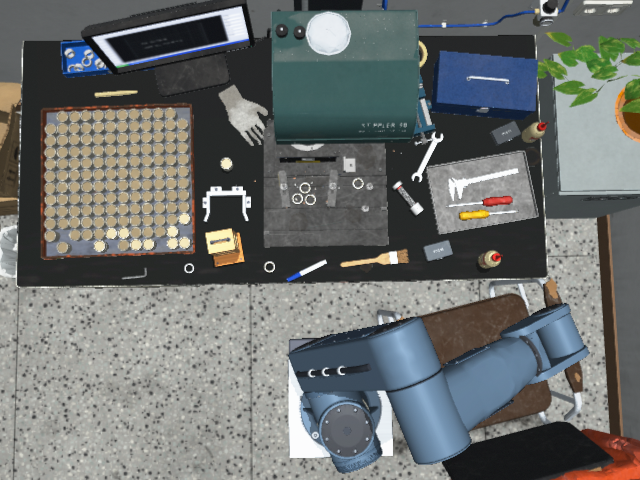

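The top view shows the crate at about px (225,245), the bay at (228,203), the ring at (189,268), the bush at (269,267) and the pen at (307,270). I'll enlarge this area.

```bash
cat > h.py <<'E'
import numpy as np,cv2
def load(n): return dict(np.load(n))
def at_z(f,u,v,z):
    K=f["mtx"]; R=f["orientation"]; e=f["eye"]
    d=R@np.array([(u-K[0,2])/K[0,0],-(v-K[1,2])/K[1,1],-1.])
    return e+d*(z-e[2])/d[2]
def proj(f,p):
    K=f["mtx"];c=f["orientation"].T@(np.asarray(p)-f["eye"])
    return K[0,0]*c[0]/-c[2]+K[0,2], -K[1,1]*c[1]/-c[2]+K[1,2]
def cloud(f):
    K=f["mtx"];D=f["range_z"];v,u=np.mgrid[0:480,0:640]
    c=np.stack([(u-K[0,2])/K[0,0]*D,-(v-K[1,2])/K[1,1]*D,-D],-1)
    return c@f["orientation"].T+f["eye"]
E
python3 - <<'E'
from h import *
f=load("top0.npz")
c=f["img"][170:290,160:330,::-1]; c=cv2.resize(c,None,fx=4.7,fy=4.7,interpolation=cv2.INTER_CUBIC); cv2.imwrite("pics/c0.png",c)
P=cloud(f)
np.set_printoptions(linewidth=220)
print((P[174:282:3,196:262:3,2]*1000).astype(int))
E
```

```text
[[   0    1    1   -4    6   -1    6    0    6   10  -11   -2    4    3   -4    0    0   -4    6   -4    1    6]
 [   0    4    0    8   -5    0   -1    6    5   -8    2   -2    2    5    1   -5    8    8    6    2    2   -1]
 [   3   -1    1   -6    6   -2    5   -1    1   -3    1    2   -7   -9    0    6    0   -2   -2   -4    9    7]
 [   4    6   -8    0    0   10    4   -3    1    3    0    5   -8  -17    0  -20  -10    0    2   10  -14   -7]
 [  11   -3    8   -3    4    1   -4    0   -2    0   -6   -3    2    3    6   13    3    4    5    4    8    1]
 [  -1   -3    4    4    0    4    3   17   -5   -1   -3    0    1    6    2    9    4   -5    2    1    0    0]
 [  -3   -5   -2    9   21   21   11   18   30   25   17   32   23   18   29   18   25    4    6   -1    3    8]
 [  -9   -2    9    3   22   13   20   27   24   20   19   30   14   25   14   25   26   11   -4   -1    8    0]
 [  -3    2    5    3   33   -6    0    8    1    0    5   -5    4   11    1    0   24    8    9   -3    5    8]
 [  -2    2   16   11   24    5    0    7   10    1   12   -7    5    0 1972    6  
[... 2268 characters left out ...]
    7    6   -4   13]
 [  -3   -3   -4    7    0    0    3   25   22   19   25   14    1    0    2    1   -5    8   -1   -1   10   -3]
 [ -10    8   -2  -10    1    0   -3    6    5   -7   -1    4   -1    1    4    2    6    5   -4    5    0   -1]
 [  -1    2    1   -1    2    1    0    4   -2    0    0    3    9   -4    0    0    1    0    7    3    0    4]
 [  -1   -2   -6  -11   -4   -8    1   -2    0    0   -3   -2    3   -5   -5   -3    9    4    0    5    2    0]
 [   4   -1    0    2   -2   -3    5   -6    6    0    1   -3    1    3   -4    6    0   11    7    7    2    4]
 [  -8    1    0   -7   -2    0   -3    0    0   -2    0   -3    4    1   -3   -2    0    1    2    8    0    4]]
```

View pics/c0.png

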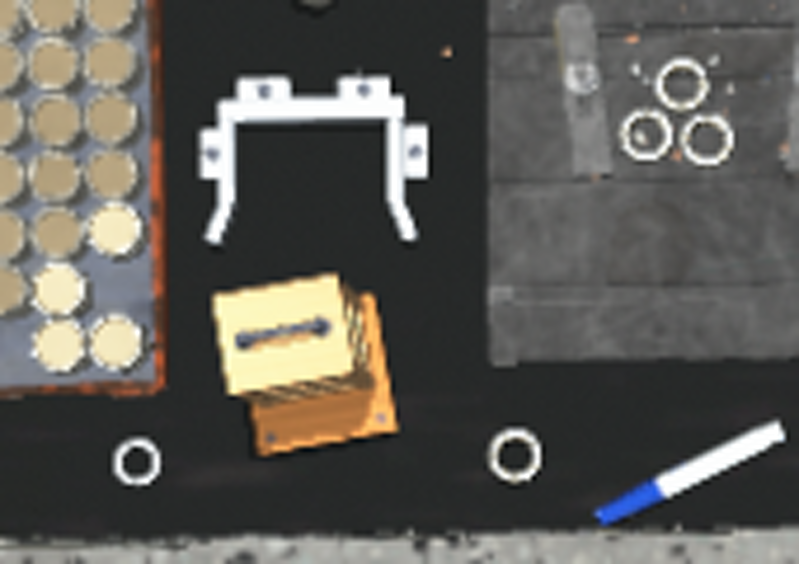

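```bash
python3 - <<'E'
from h import *
f=load("top0.npz")
g=lambda u,v,z: np.round(at_z(f,160+(u+.5)/4.7-.5,170+(v+.5)/4.7-.5,z)*1000,1)
for n,z,pts in [("skid NL NR FR",.022,[(260,455),(397,431),(372,292)]),("lid FL FR NR NL",.162,[(212,293),(338,273),(357,378),(229,397)]),
 ("bay stop L R",.022,[(237,122),(385,122)]),("rail in L top, bot; R",.022,[(235,130),(235,198),(387,130),(387,198)]),("mouth",.022,[(220,243),(402,240)]),
 ("ring",.0,[(137,463)]),("bush",.0,[(515,456)]),("bush top",.02,[(515,456)]),("pen",.01,[(600,517),(782,430)]),("desk edge",0,[(140,540),(400,532),(650,525)]),("tray corner",.02,[(165,390)]) ]:
    print(n,[g(u,v,z)[:2].tolist() for u,v in pts])
E
```

```text
skid NL NR FR [[444.1, 381.7], [458.6, 290.9], [551.7, 307.0]]
lid FL FR NR NL [[537.2, 390.4], [548.5, 312.5], [483.0, 301.0], [472.5, 379.9]]
bay stop L R [[667.8, 396.8], [666.3, 297.7]]
rail in L top, bot; R [[662.4, 398.2], [616.4, 398.2], [660.9, 296.4], [614.9, 296.7]]
mouth [[586.2, 408.2], [586.4, 286.8]]
ring [[441.3, 467.2]]
bush [[441.9, 214.1]]
bush top [[440.8, 212.9]]
pen [[399.7, 157.3], [455.8, 34.8]]
desk edge [[389.8, 465.1], [392.2, 291.5], [394.1, 124.2]]
tray corner [[488.5, 445.0]]
```

Estimates from the top view:
- **Crate:** origin about (0.497, 0.344), yaw about +0.16 rad.
- **Bay:** origin about (0.621, 0.3475), yaw about -0.01 rad.

The plan is to half open the fingers and lean the tool back about 20°. The tips then push low on the skid at two points while the gripper body stays clear of the box. First I'll move to a point behind the crate.

Request:
jog_arm(
  series=[
    [0,-1,-0.75,0,0,0,0],
    [0,-1,-0.75,0,0,0,0],
    [0,-1,-0.75,0,0,0,0],
    [0,-1,-0.75,0,0,0,0],
    [0,-1,-0.75,0,0,0,0],
    [0,-1,-0.75,0,0,0,0],
    [0,-1,-0.75,0,0,0,0],
    [0,-1,-0.75,0,0,0,0],
    [0,-1,-0.75,0,0,0,0],
    [0,-1,-0.75,0,0,0,0],
    [0,-1,-0.75,0,0,0,0],
    [0,-1,-0.75,0,0,0,0],
  ],
)

```text
time_s: 1.1
tool_pos: [0.3117, -0.1243, 0.2312]
ee_rot: [[0.0, 0.439, -0.899], [0.0, -0.899, -0.439], [-1.0, -0.0, -0.0]]
force: [0.8, -1.2, 0.2]
gripper_width: 0.0428
```

Request:
jog_arm(
  series=[
    [0,-1,-0.75,0,0,0,0],
    [0,-1,-0.75,0,0,0,0],
    [0,-1,-0.75,0,0,0,0],
    [0,-1,-0.75,0,0,0,0],
    [0,-1,-0.75,0,0,0,0],
    [0,-1,-0.75,0,0,0,0],
    [0,-1,-0.75,0,0,0,0],
    [0,-1,-0.75,0,0,0,0],
    [0,-1,-0.75,0,0,0,0],
    [0,-1,-0.75,0,0,0,0],
    [0,-1,-0.75,0,0,0,0],
    [0,-1,-0.75,0,0,0,0],
  ],
)

```text
time_s: 2.1
tool_pos: [0.3821, 0.2443, 0.2311]
ee_rot: [[-0.0, 0.44, -0.898], [-0.0, -0.898, -0.44], [-1.0, 0.0, 0.0]]
force: [0.3, -0.6, 0.2]
gripper_width: 0.0427
```

Request:
jog_arm(
  series=[
    [0,-1,-0.75,-1,0,0,0],
    [0,0,0,-1,0,0,0],
    [0,0,0,-1,0,0,0],
    [0,0,0,-1,0,0,0],
    [0,0,0,-1,0,0,0],
    [0,0,0,-1,0,0,0],
    [0,0,0,-1,0,0,0],
    [0,0,0,-1,0,0,0],
    [0,0,0,-1,0,0,0],
    [0,0,0,-1,0,0,0],
    [0,0,0,-1,0,0,0],
    [0,0,0,-1,0,0,0],
  ],
)

```text
time_s: 3.1
tool_pos: [0.388, 0.2732, 0.2311]
ee_rot: [[-0.0, 0.998, -0.064], [-0.0, -0.064, -0.998], [-1.0, -0.0, 0.0]]
force: [0.2, -0.6, -0.7]
gripper_width: 0.0426
```

Request:
jog_arm(
  series=[
    [0,0,0,-1,0,0,0],
    [0,0,0,-1,0,0,0],
    [0,0,0,-1,0,0,0],
    [0,0,0,-1,0,0,0],
    [0,0,0,-1,0,0,0],
    [0,0,0,-1,0,0,0],
    [0,0,0,-1,0,0,0],
    [0,0,0,-1,0,0,0],
    [0,0,0,-1,0,0,0],
    [0,0,0,-1,0,0,0],
    [0,0,0,-1,0,0,0],
    [0,0,0,-1,0,0,0],
  ],
)

```text
time_s: 4.1
tool_pos: [0.388, 0.2732, 0.231]
ee_rot: [[-0.001, 0.555, 0.832], [-0.0, 0.832, -0.555], [-1.0, -0.001, -0.0]]
force: [0.5, 0.4, -0.1]
gripper_width: 0.0427
```

Request:
jog_arm(
  series=[
    [0,0,0,-1,0,0,0],
    [0,0,0,-1,0,0,0],
    [0,0,0,-1,0,0,0],
    [0,0,0,-1,0,0,0],
    [0,0,0,-1,0,0,0],
    [0,0,0,-1,0,0,0],
    [0,0,0,-1,0,0,0],
    [0,0,0,-1,0,0,0],
    [0,0,0,-0.6,0,0,0],
    [0,0,0,0,0,0,0],
    [0,0,0,0,0,0,0],
  ],
)

```text
time_s: 5.02
tool_pos: [0.3881, 0.2732, 0.2311]
ee_rot: [[-0.0, -0.156, 0.988], [-0.0, 0.988, 0.156], [-1.0, -0.0, -0.0]]
force: [0.3, 0.5, 0.3]
gripper_width: 0.0429
```

```bash
python3 - <<'E'
from bench import r
import numpy as np
s=r.observe(); print({k:np.round(v,4).tolist() for k,v in s.items()})
R=s["ee_rot"]; print(np.degrees(np.arctan2(R[1,2],R[0,2])))
E
```

```text
{'time_s': 5.0167, 'qpos': [0.5153, 0.2136, 1.8389, 0.0, 1.0895, -1.2117], 'qd': [-0.0007, -0.0002, -0.0014, -0.0006, -0.0007, 0.013], 'tau': [-0.0011, -41.5146, -28.2792, -0.0009, 0.0019, -0.329], 'tool_pos': [0.3881, 0.2732, 0.2311], 'ee_rot': [[-0.0004, -0.1555, 0.9878], [-0.0002, 0.9878, 0.1555], [-1.0, -0.0001, -0.0004]], 'force': [0.2797, 0.5093, 0.2833], 'torque': [0.0308, 0.008, -0.0092], 'gripper_width': 0.0429}
8.94845449744619
```

Request:
jog_arm(
  series=[
    [0,0.7,0.6,0,0,0,0],
    [0,0.7,0.6,0,0,0,0],
    [0,0.7,0.5,0,0,0,0],
    [1,0,0,0,0,0,0],
    [1,0,0,0,0,0,0],
    [1,0,0,0,0,0,0],
    [1,0,0,0,0,0,0],
    [1,0,0,0,0,0,0],
    [1,0,0,0,0,0,0],
    [1,0,0,0,0,0,0],
    [0.6,0,0,0,0,0,0],
  ],
)

```text
time_s: 5.93
tool_pos: [0.421, 0.3312, 0.0388]
ee_rot: [[-0.002, -0.155, 0.988], [-0.001, 0.988, 0.155], [-1.0, -0.001, -0.002]]
force: [0.1, -1.1, -0.1]
gripper_width: 0.0427
```

Request:
jog_arm(
  series=[
    [0,0,0,0,-1,0,0],
    [0,0,0,0,-1,0,0],
    [0,0,0,0,-1,0,0],
    [0,0,0,0,-1,0,0],
    [0,0,0,0,0,0,0],
  ],
)

```text
time_s: 6.35
tool_pos: [0.421, 0.3301, 0.0405]
ee_rot: [[0.319, -0.154, 0.935], [0.045, 0.988, 0.147], [-0.947, -0.005, 0.322]]
force: [-0.5, -0.0, -0.5]
gripper_width: 0.0423
```

```bash
python3 - <<'E'
from bench import r,imaging
import numpy as np,cv2
s=r.observe(); print({k:np.round(v,4).tolist() for k,v in s.items()})
f=imaging.grab_frame("wrist"); cv2.imwrite("pics/w1.png",f["img"][:,:,::-1]); np.savez("w1.npz",**f); print(f["mtx"],f["eye"],f["orientation"])
f=imaging.grab_frame("top"); np.savez("top1.npz",**f); c=f["img"][170:290,160:330,::-1]; cv2.imwrite("pics/c1.png",cv2.resize(c,None,fx=4.7,fy=4.7,interpolation=cv2.INTER_CUBIC))
f=imaging.grab_frame("scene"); np.savez("scene1.npz",**f); c=f["img"][180:270,220:340,::-1]; cv2.imwrite("pics/s1.png",cv2.resize(c,None,fx=6,fy=6,interpolation=cv2.INTER_CUBIC))
E
```

```text
{'time_s': 6.35, 'qpos': [0.6569, 0.5384, 2.0099, -0.4907, 0.3441, -0.6264], 'qd': [-0.0254, 0.0069, -0.0841, 0.3925, 0.1197, -0.4474], 'tau': [0.6601, -50.4225, -16.667, -3.8155, -1.9649, 3.9473], 'tool_pos': [0.421, 0.3301, 0.0405], 'ee_rot': [[0.3185, -0.154, 0.9353], [0.0449, 0.9881, 0.1474], [-0.9469, -0.005, 0.3216]], 'force': [-0.5176, -0.0088, -0.4717], 'torque': [-0.0065, 0.1547, 0.0222], 'gripper_width': 0.0423}
[[371.64829954   0.         317.0460101 ]
 [  0.         371.64829954 237.91074073]
 [  0.           0.           1.        ]] [0.29894361 0.31165102 0.14916936] [[-0.15363079 -0.78622292 -0.59854081]
 [ 0.98811139 -0.12578271 -0.08840013]
 [-0.00578387 -0.60500597  0.79619992]]
```

View pics/w1.png

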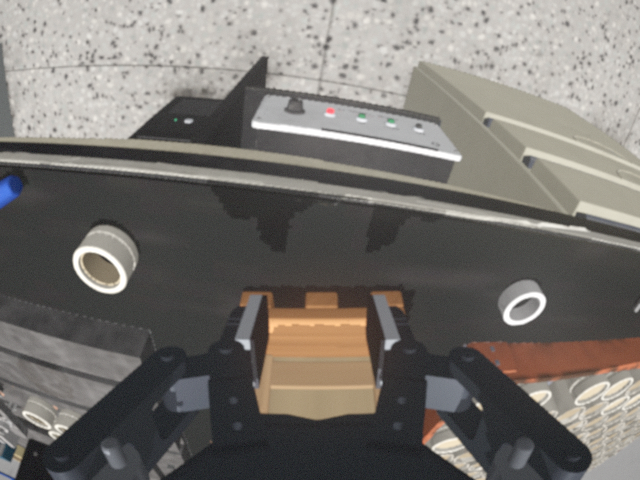

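View pics/c1.png

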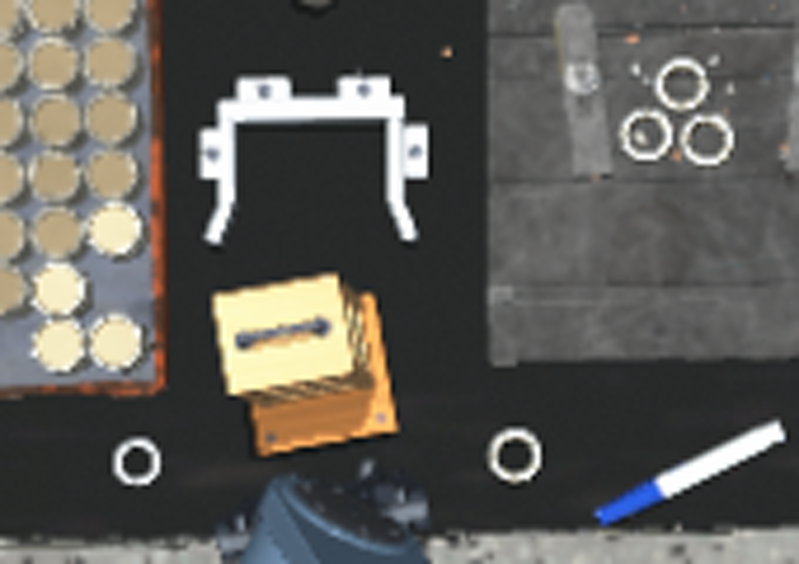

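View pics/s1.png

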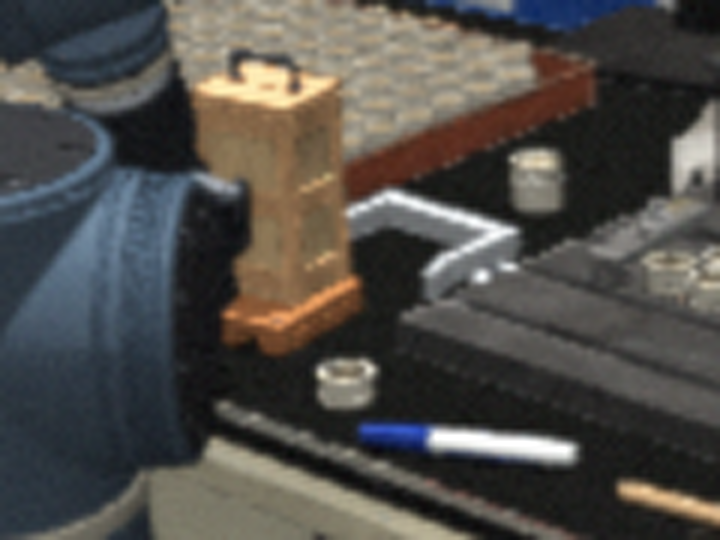

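The fingers are centred behind the skid (skid cols 245–403, fingers 247–395 in the wrist view) and nothing has moved. q5 is getting small, so I'll ease the lean by about 4° as I lower.

Request:
jog_arm(
  series=[
    [0,0,0,0,0.8,0,0],
    [0.4,0,-0.1,0,0,0,0],
    [0.4,0,-0.1,0,0,0,0],
    [0.3,0,-0.1,0,0,0,0],
    [0,0,0,0,0,0,0],
    [0,0,0,0,0,0,0],
  ],
)

```text
time_s: 7.0
tool_pos: [0.4218, 0.3301, 0.0117]
ee_rot: [[0.252, -0.155, 0.955], [0.034, 0.988, 0.151], [-0.967, -0.005, 0.254]]
force: [-0.3, -0.6, -0.7]
gripper_width: 0.0428
```

```bash
cat > st.py <<'E'
from bench import r,imaging
import numpy as np,cv2,sys
s=r.observe(); print({k:np.round(s[k],4).tolist() for k in("time_s","qpos","tool_pos","ee_rot","force","torque","gripper_width")})
R=s["ee_rot"]; print("yaw",np.degrees(np.arctan2(R[1,1],R[0,1]))-90,"tilt",np.degrees(np.arcsin(R[2,2])))
t=sys.argv[1]
if len(t)>1:
    f=imaging.grab_frame("top"); np.savez(f"top{t}.npz",**f); c=f["img"][170:290,160:330,::-1]; cv2.imwrite(f"pics/c{t}.png",cv2.resize(c,None,fx=4.7,fy=4.7,interpolation=cv2.INTER_CUBIC))
    f=imaging.grab_frame("wrist"); c=f["img"][200:440,160:480,::-1]; cv2.imwrite(f"pics/w{t}.png",cv2.resize(c,None,fx=2.2,fy=2.2,interpolation=cv2.INTER_CUBIC))
E
python3 st.py 02
```

```text
{'time_s': 7.0, 'qpos': [0.6378, 0.6045, 1.9733, -0.3569, 0.3584, -0.7671], 'tool_pos': [0.4218, 0.3301, 0.0117], 'ee_rot': [[0.2519, -0.1549, 0.9553], [0.0341, 0.9879, 0.1511], [-0.9672, -0.0055, 0.2541]], 'force': [-0.2727, -0.6472, -0.7493], 'torque': [-0.022, 0.1187, -0.0008], 'gripper_width': 0.0428}
yaw 8.908656505595417 tilt 14.72076263151661
```

View pics/w02.png

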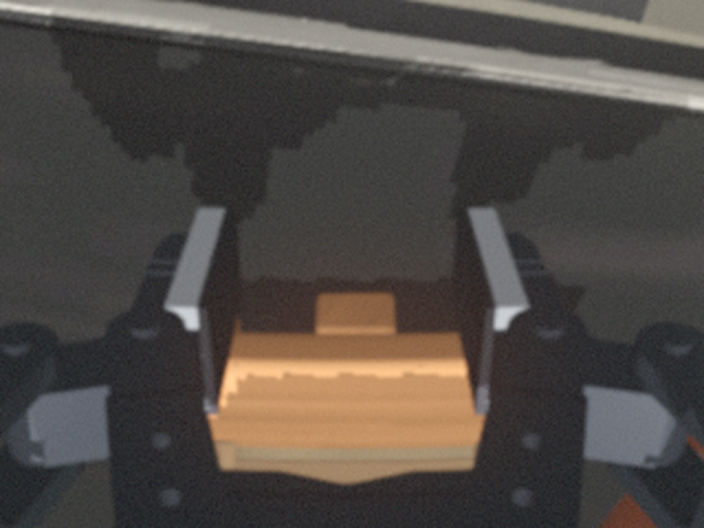

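Request:
jog_arm(
  series=[
    [0.15,0,-0.04,0,0,0,0],
    [0.06,0,0.23,0,0,0,0],
    [0.06,0.03,0.23,0,0,0,0],
    [0.03,0.03,0.12,0,0,0,0],
    [0.03,0,0.12,0,0,0,0],
    [0.03,0,0.12,0,0,0,0],
    [0.03,0,0.12,0,0,0,0],
    [0.03,0,0.12,0,0,0,0],
  ],
)

```text
time_s: 7.77
tool_pos: [0.4486, 0.336, 0.0089]
ee_rot: [[0.251, -0.155, 0.955], [0.034, 0.988, 0.151], [-0.967, -0.005, 0.254]]
force: [-6.9, -1.5, 4.4]
gripper_width: 0.0427
```

```bash
python3 st.py 03
```

```text
{'time_s': 7.7667, 'qpos': [0.6151, 0.6359, 1.9118, -0.3186, 0.3828, -0.8284], 'tool_pos': [0.4486, 0.336, 0.0089], 'ee_rot': [[0.2513, -0.1549, 0.9554], [0.0343, 0.9879, 0.1511], [-0.9673, -0.0052, 0.2536]], 'force': [-6.8986, -1.482, 4.3848], 'torque': [-0.1666, 0.9595, 0.0447], 'gripper_width': 0.0427}
yaw 8.90959440693831 tilt 14.689946547284519
```

View pics/w03.png

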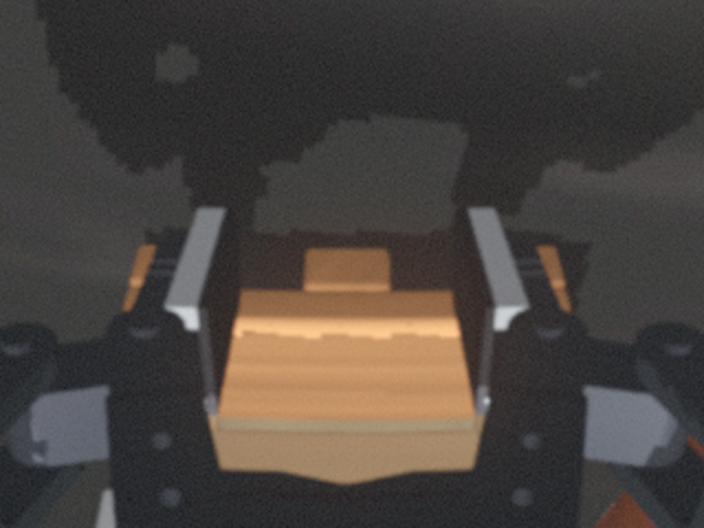

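View pics/c03.png

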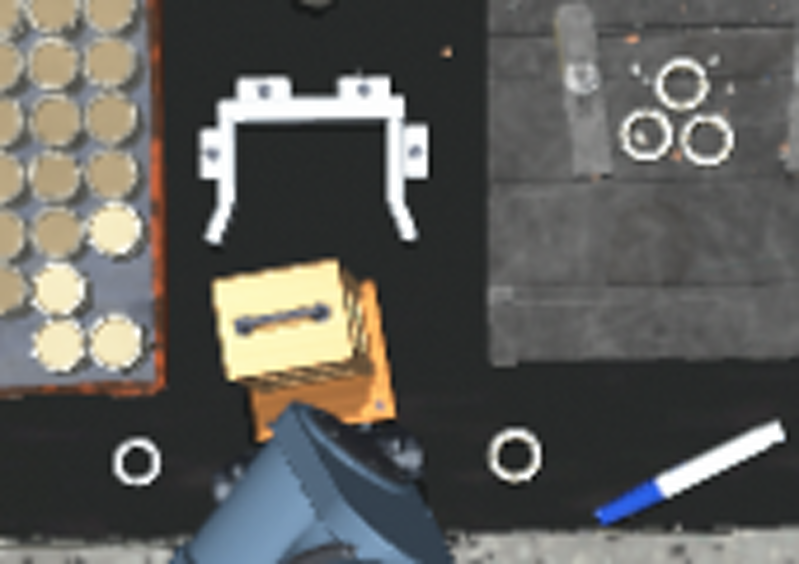

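Request:
jog_arm(
  series=[
    [0.03,0.02,0.155,0.185,0,-0.05,0],
    [0.03,0.02,0.155,0.185,0,-0.05,0],
    [0.03,0.02,0.155,0.185,0,-0.05,0],
    [0.04,0.02,0.155,0.185,0,-0.05,0],
    [0.04,0.02,0.155,0.185,0,-0.05,0],
    [0.04,0.02,0.155,0.185,0,-0.05,0],
    [0.04,0.02,0.155,0.185,0,-0.05,0],
    [0.04,0.02,0.155,0.185,0,-0.05,0],
    [0.04,0.02,0.155,0.185,0,-0.05,0],
    [0.04,0.02,0.155,0.185,0,-0.05,0],
  ],
)

```text
time_s: 8.7
tool_pos: [0.4889, 0.3446, 0.01]
ee_rot: [[0.256, 0.013, 0.967], [-0.008, 1.0, -0.011], [-0.967, -0.005, 0.256]]
force: [-3.1, 0.2, -2.3]
gripper_width: 0.0428
```

```bash
python3 st.py 04
```

```text
{'time_s': 8.7, 'qpos': [0.6037, 0.6823, 1.7994, -0.3403, 0.4734, -0.6655], 'tool_pos': [0.4889, 0.3446, 0.01], 'ee_rot': [[0.256, 0.0131, 0.9666], [-0.0084, 0.9999, -0.0114], [-0.9666, -0.0052, 0.2561]], 'force': [-3.0783, 0.2191, -2.3044], 'torque': [0.1014, 0.7291, 0.1048], 'gripper_width': 0.0428}
yaw -0.7520054752432515 tilt 14.83732628434523
```

View pics/w04.png

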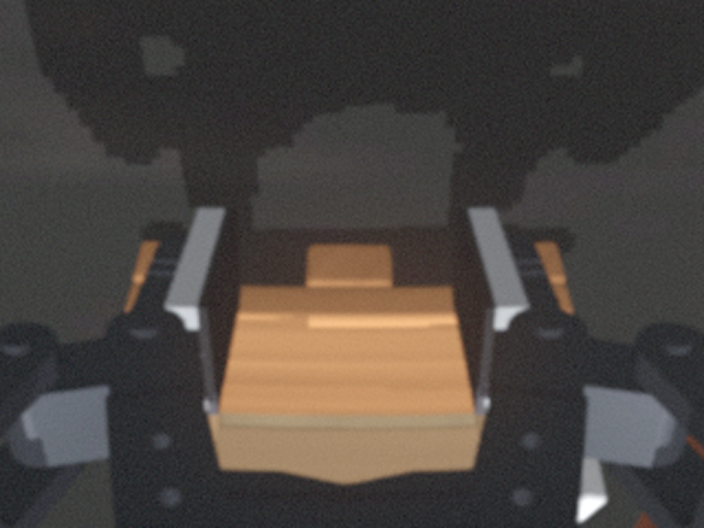

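View pics/c04.png

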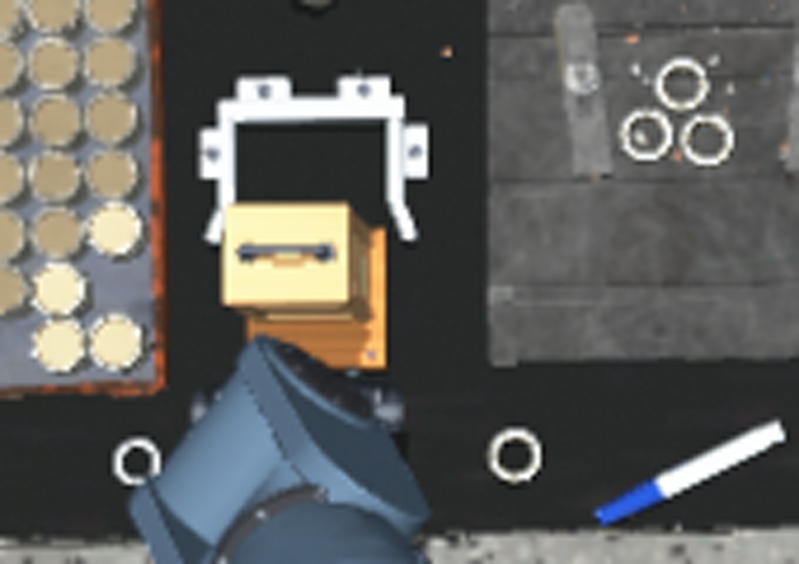

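```bash
python3 - <<'E'
from h import *
f=load("top04.npz")
g=lambda u,v,z: np.round(at_z(f,160+(u+.5)/4.7-.5,170+(v+.5)/4.7-.5,z)*1000,1)
for n,z,pts in [("skid NR FR",.022,[(386,367),(386,230)]),("lid FL FR NR NL",.162,[(223,202),(349,204),(352,307),(223,305)])]:
    print(n,[g(u,v,z)[:2].tolist() for u,v in pts])
E
```

```text
skid NR FR [[501.4, 298.0], [593.3, 297.5]]
lid FL FR NR NL [[593.9, 383.6], [591.5, 305.5], [527.1, 303.9], [529.6, 383.6]]
```

The crate now has yaw about -0.01 to -0.03 rad and its origin is about (0.547, 0.344), so the bay needs +74 mm in x and +3.5 mm in y.

Request:
jog_arm(
  series=[
    [0.042,0.025,0.155,0,0,0,0],
    [0.042,0.025,0.155,0,0,0,0],
    [0.042,0.025,0.155,0,0,0,0],
    [0.042,0.025,0.155,0,0,0,0],
    [0.042,0.025,0.155,0,0,0,0],
    [0.042,0.025,0.155,0,0,0,0],
    [0.042,0.02,0.155,0,0,0,0],
    [0.042,0,0.155,0,0,0,0],
    [0.042,0,0.155,0,0,0,0],
    [0.042,0,0.155,0,0,0,0],
    [0.042,0,0.155,0,0,0,0],
    [0.042,0,0.155,0,0,0,0],
  ],
)

```text
time_s: 9.8
tool_pos: [0.5366, 0.3482, 0.01]
ee_rot: [[0.256, 0.011, 0.967], [-0.008, 1.0, -0.01], [-0.967, -0.005, 0.256]]
force: [-6.8, -0.8, 4.1]
gripper_width: 0.0428
```

```bash
python3 st.py 05
```

```text
{'time_s': 9.8, 'qpos': [0.5622, 0.73, 1.6904, -0.2902, 0.5236, -0.7604], 'tool_pos': [0.5366, 0.3482, 0.01], 'ee_rot': [[0.2556, 0.0114, 0.9667], [-0.0081, 0.9999, -0.0097], [-0.9668, -0.0053, 0.2556]], 'force': [-6.7636, -0.7955, 4.0895], 'torque': [-0.0148, 0.9953, 0.0392], 'gripper_width': 0.0428}
yaw -0.6543932583668663 tilt 14.811369890638366
```

View pics/c05.png

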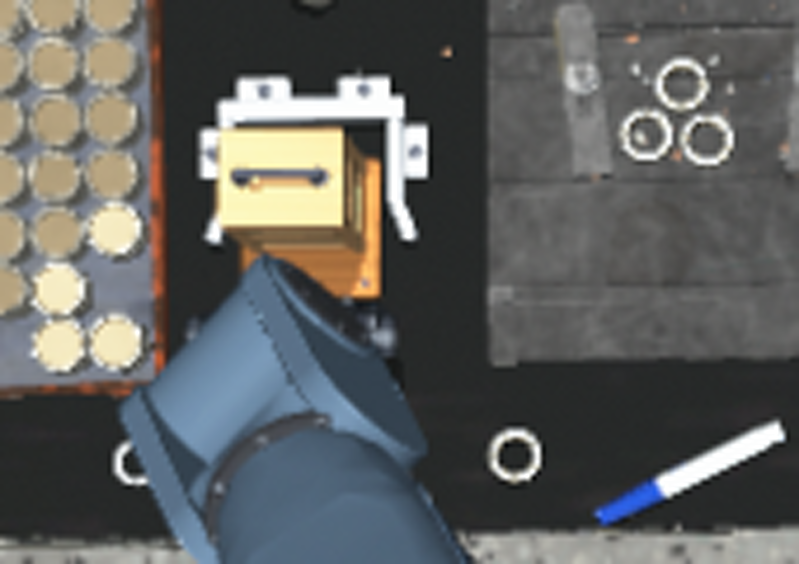

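About 24–26 mm remain and the crate is centred between the rails. I'll slow down.

Request:
jog_arm(
  series=[
    [0.03,0,0.116,0,0,0,0],
    [0.03,0,0.116,0,0,0,0],
    [0.03,0,0.116,0,0,0,0],
    [0.03,0,0.116,0,0,0,0],
    [0.03,0,0.116,0,0,0,0],
    [0.02,0,0.077,0,0,0,0],
    [0.01,0,0.04,0,0,0,0],
    [0.01,0,0.04,0,0,0,0],
  ],
)

```text
time_s: 10.57
tool_pos: [0.5553, 0.348, 0.0099]
ee_rot: [[0.255, 0.011, 0.967], [-0.008, 1.0, -0.01], [-0.967, -0.005, 0.255]]
force: [-7.5, 0.4, 4.5]
gripper_width: 0.0427
```

```bash
python3 st.py 06
```

```text
{'time_s': 10.5667, 'qpos': [0.5452, 0.7491, 1.648, -0.2731, 0.5431, -0.7948], 'tool_pos': [0.5553, 0.348, 0.0099], 'ee_rot': [[0.2554, 0.0115, 0.9668], [-0.0082, 0.9999, -0.0097], [-0.9668, -0.0054, 0.2555]], 'force': [-7.5108, 0.4311, 4.5011], 'torque': [0.0193, 0.9728, 0.0273], 'gripper_width': 0.0427}
yaw -0.6565208408871115 tilt 14.800582410886712
```

View pics/c06.png

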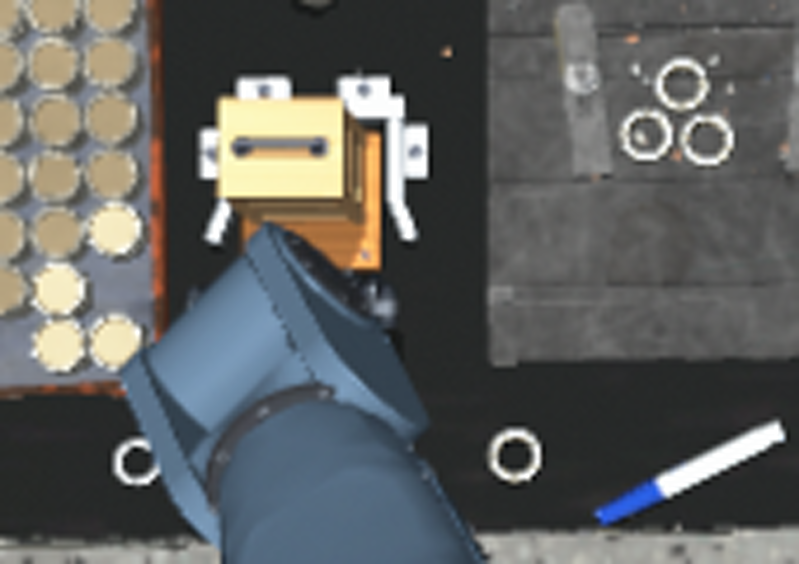

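Request:
jog_arm(
  series=[
    [0.005,0,0.02,0,0,0,0],
    [0.005,0,0.02,0,0,0,0],
    [0.005,0,0.02,0,0,0,0],
    [0.005,0,0.02,0,0,0,0],
    [0.005,0,0.02,0,0,0,0],
    [0.005,0,0.02,0,0,0,0],
  ],
)

```text
time_s: 11.17
tool_pos: [0.5583, 0.348, 0.0099]
ee_rot: [[0.255, 0.011, 0.967], [-0.008, 1.0, -0.01], [-0.967, -0.005, 0.255]]
force: [-6.0, 0.7, 3.6]
gripper_width: 0.0429
```

Request:
jog_arm(
  series=[
    [0.005,0,0.02,0,0,0,0],
    [0.005,0,0.02,0,0,0,0],
    [0.005,0,0.02,0,0,0,0],
  ],
)

```text
time_s: 11.42
tool_pos: [0.5599, 0.3479, 0.0099]
ee_rot: [[0.255, 0.011, 0.967], [-0.008, 1.0, -0.01], [-0.967, -0.006, 0.255]]
force: [-5.9, 0.5, 3.3]
gripper_width: 0.0427
```

Request:
jog_arm(
  series=[
    [0.005,0,0.02,0,0,0,0],
    [0.005,0,0.02,0,0,0,0],
  ],
)

```text
time_s: 11.58
tool_pos: [0.5609, 0.3479, 0.0099]
ee_rot: [[0.255, 0.011, 0.967], [-0.008, 1.0, -0.01], [-0.967, -0.006, 0.255]]
force: [-5.7, -0.6, 2.8]
gripper_width: 0.0426
```

Request:
jog_arm(
  series=[
    [0.005,0,0.02,0,0,0,0],
    [0.005,0,0.02,0,0,0,0],
  ],
)

```text
time_s: 11.75
tool_pos: [0.5619, 0.3479, 0.0099]
ee_rot: [[0.255, 0.011, 0.967], [-0.008, 1.0, -0.01], [-0.967, -0.005, 0.255]]
force: [-6.2, 0.1, 3.4]
gripper_width: 0.0431
```

```bash
python3 st.py 07
```

```text
{'time_s': 11.75, 'qpos': [0.5394, 0.7558, 1.6328, -0.2674, 0.5504, -0.8066], 'tool_pos': [0.5619, 0.3479, 0.0099], 'ee_rot': [[0.2553, 0.0114, 0.9668], [-0.0082, 0.9999, -0.0096], [-0.9668, -0.0055, 0.2554]], 'force': [-6.2135, 0.0941, 3.4183], 'torque': [0.0451, 0.9237, -0.0186], 'gripper_width': 0.0431}
yaw -0.653554737078025 tilt 14.794506209542428
```

View pics/c07.png

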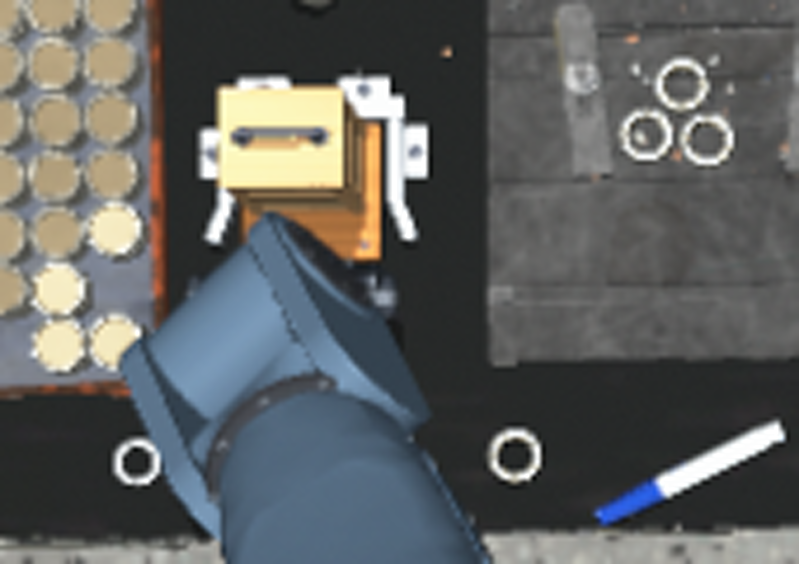

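Request:
jog_arm(
  series=[
    [0.003,0,0.012,0,0,0,0],
    [0.003,0,0.012,0,0,0,0],
    [0.003,0,0.012,0,0,0,0],
  ],
)

```text
time_s: 12.1
tool_pos: [0.5628, 0.3479, 0.0099]
ee_rot: [[0.255, 0.011, 0.967], [-0.008, 1.0, -0.01], [-0.967, -0.006, 0.255]]
force: [-5.6, -0.2, 2.8]
gripper_width: 0.0428
```

Request:
jog_arm(
  series=[
    [0.003,0,0.012,0,0,0,0],
    [0.003,0,0.012,0,0,0,0],
  ],
)

```text
time_s: 12.27
tool_pos: [0.5635, 0.3478, 0.0099]
ee_rot: [[0.255, 0.011, 0.967], [-0.008, 1.0, -0.01], [-0.967, -0.006, 0.255]]
force: [-5.7, -0.1, 3.3]
gripper_width: 0.0428
```

Request:
jog_arm(
  series=[
    [0.003,0,0.012,0,0,0,0],
    [0.003,0,0.012,0,0,0,0],
  ],
)

```text
time_s: 12.43
tool_pos: [0.5641, 0.3478, 0.01]
ee_rot: [[0.255, 0.011, 0.967], [-0.008, 1.0, -0.01], [-0.967, -0.006, 0.255]]
force: [-7.9, 1.4, 2.7]
gripper_width: 0.0427
```

Request:
jog_arm(
  series=[
    [0.003,0,0.012,0,0,0,0],
    [0.003,0,0.012,0,0,0,0],
  ],
)

```text
time_s: 12.6
tool_pos: [0.5642, 0.3478, 0.0099]
ee_rot: [[0.254, 0.011, 0.967], [-0.009, 1.0, -0.01], [-0.967, -0.006, 0.254]]
force: [-11.4, 0.3, 7.5]
gripper_width: 0.0426
```

```bash
python3 st.py 08; python3 - <<'E'
from h import *
f=load("top08.npz")
for x,y in [(667,300),(667,347),(575,301)]:
    u,v=proj(f,[x/1000,y/1000,.022]); print(x,y,u,v,(u-160)*4.7,(v-170)*4.7)
c=f["img"][185:240,195:260,::-1]; cv2.imwrite("pics/z08.png",cv2.resize(c,None,fx=10,fy=10,interpolation=cv2.INTER_CUBIC))
E
```

```text
{'time_s': 12.6, 'qpos': [0.5373, 0.7584, 1.6268, -0.2645, 0.5542, -0.8115], 'tool_pos': [0.5642, 0.3478, 0.0099], 'ee_rot': [[0.2543, 0.0114, 0.9671], [-0.0087, 0.9999, -0.0095], [-0.9671, -0.0059, 0.2544]], 'force': [-11.3991, 0.3426, 7.4552], 'torque': [0.1234, 1.6654, 0.0011], 'gripper_width': 0.0426}
yaw -0.6546098323671714 tilt 14.737996517069941
667 300 240.8016283497662 195.3647574842882 379.7676532439011 119.2143601761545
667 347 225.87012673531567 195.5839091753911 309.58959565598366 120.24437312433824
575 301 240.63702119126958 224.33304970075068 378.99399959896704 255.3653335935282
```

View pics/z08.png

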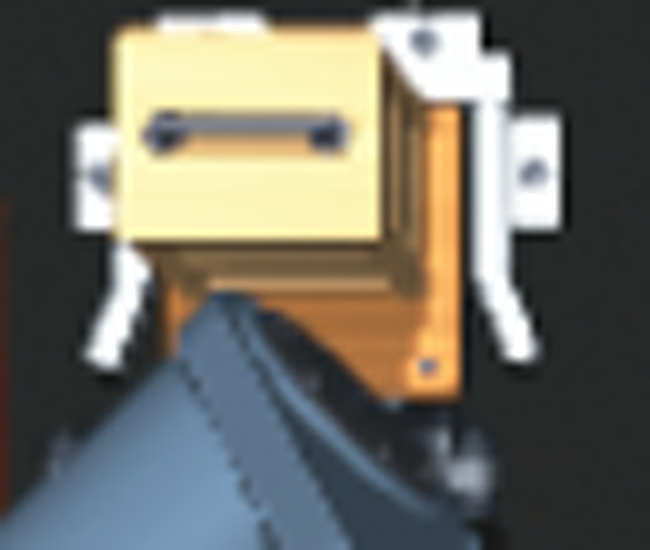

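The force rose from 6 N to 11 N and the motion stopped. The picture shows the skid against the stop (row ~102), parallel to it and central between the rails. I'll back off gently, then lift.

Request:
jog_arm(
  series=[
    [-0.01,0,-0.04,0,0,0,0],
    [-0.03,0,-0.12,0,0,0,0],
    [-0.06,0,-0.23,0,0,0,0],
    [-0.1,0,-0.39,0,0,0,0],
    [-0.15,0,-0.58,0,0,0,0],
    [-0.15,0,-0.58,0,0,0,0],
    [-0.8,0,-0.2,0,0,0,0],
    [-0.8,0,-0.2,0,0,0,0],
    [-0.8,0,-0.5,0,0,0,0],
    [-0.8,0,-0.5,0,0,0,0],
    [0,0,0,0,0,0,0],
    [0,0,0,0,0,0,0],
  ],
)

```text
time_s: 13.7
tool_pos: [0.4603, 0.3498, 0.0788]
ee_rot: [[0.257, 0.01, 0.966], [-0.007, 1.0, -0.009], [-0.966, -0.004, 0.257]]
force: [0.7, 0.6, -0.8]
gripper_width: 0.0423
```

```bash
python3 st.py 09; python3 - <<'E'
from h import *
f=load("top09.npz")
c=f["img"][185:240,195:260,::-1]; cv2.imwrite("pics/z09.png",cv2.resize(c,None,fx=10,fy=10,interpolation=cv2.INTER_CUBIC))
E
```

```text
{'time_s': 13.7, 'qpos': [0.6425, 0.5368, 1.8351, -0.2937, 0.5837, -0.6877], 'tool_pos': [0.4603, 0.3498, 0.0788], 'ee_rot': [[0.2573, 0.0105, 0.9663], [-0.0067, 0.9999, -0.0091], [-0.9663, -0.0042, 0.2573]], 'force': [0.6746, 0.5755, -0.8387], 'torque': [0.0491, 0.1132, 0.0021], 'gripper_width': 0.0423}
yaw -0.6015997152950376 tilt 14.91048573651248
```

View pics/z09.png

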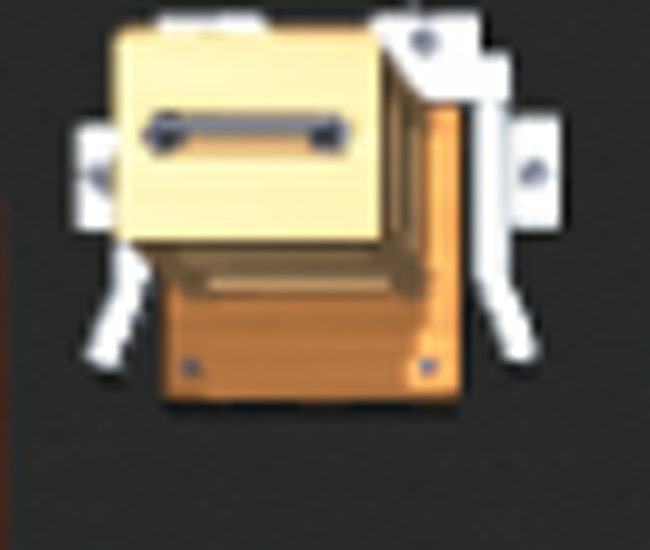

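View pics/c09.png

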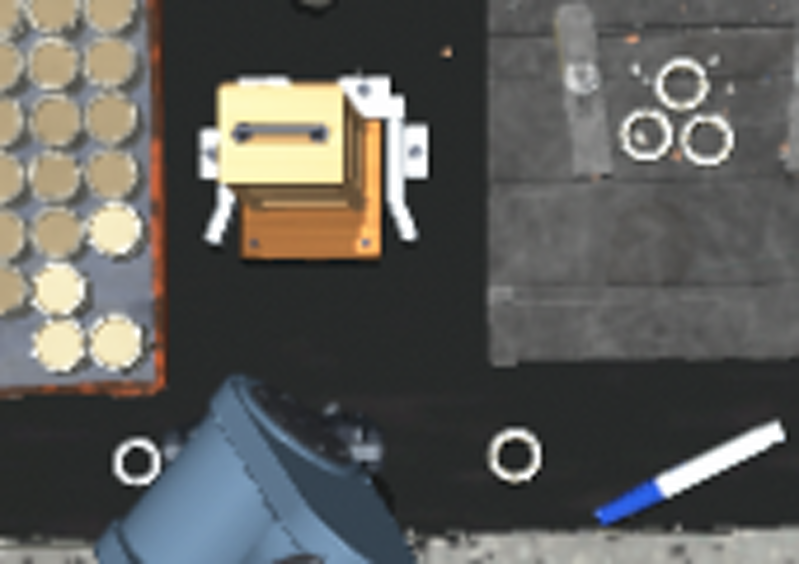

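```bash
python3 - <<'E'
from bench import r
print(r.close_job())
E
```

```text
the job is handed in; nothing more can be done
None
```

The crate is docked: the skid is against the end stop, square with it, and the job was handed in at about 13.8 s.

I pushed only on the skid's near edge with both half-open fingertips, with the tool leaned back about 15° so the gripper body stayed clear of the tall box. I turned the crate about 9° while sliding it, and crept the last 7 mm at about 4–6 mm/s. I stopped when the wrist force rose from about 6 N to about 11 N and the motion stalled.

**Last top view, read by eye with the arm backed off:**
- **Crate:** the skid sits flush against the stop and is upright. It is centred between the rails to within a few millimetres, with no visible yaw.
- **Bystanders:** the ring, bush and pen look unmoved. I did not recheck the brush, case, oiler and key, but the arm passed at about 0.23 m height, above them all.
- **Robot:** the final force reading was about 1 N, so it was touching nothing.

None of the checks failed. During pushing the wrist force had an unexplained vertical part of 2–7 N, probably fingertip friction on the skid. The wrist force was read only at the end of each move call, and its highest reading was about 14 N.

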